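# Move the cement kit to the treatment rack in reverse order

## Robot

A 7-joint arm with a two-finger parallel gripper is mounted at the origin on a cart in front of the work surface, level with it; the furniture and walls round the work are solid. World frame = base frame: x ahead of the robot, y to its left, z up, the work surface at z = 0. Lengths are in m, angles in degrees, forces in N, time in s.
With the tool pointing down it reaches from about 0.425 to 0.875 m from the base axis. Payload 4.7 kg.
Tool frame: the origin (TCP) lies midway between the tips of the shut fingers; the grasp point (between the pads) lies 19 mm behind it (env.grip_point_offset is the distance from the TCP to the grasp point, in m); z points along the fingers, y is the line along which they close (so a half turn about z gives the same grasp; the last joint's range is limited). The gripper opens to 87 mm and grips with 3 to 60 N. Pads are 19 mm wide; open, the fingers measure 117 mm over their backs; the gripper's body (75 mm by 190 mm) begins 51 mm behind the grasp point.
Start: joints at [65.953, 18.392, -4.016, 83.108, 1.295, 78.541, -3.26], TCP at [0.273, -0.59, 0.223] pointing down, gripper open.
Joint ranges: [-163.93, 163.93], [-17.29, 119.83], [-79.2, 71.16], [3.27, 140.29], [-89.18, 269.18], [5.43, 117.66], [-154.24, 154.24]. Speed limits (degrees/s): [147.25, 147.25, 180, 180, 180, 180, 180].

## Interface

Orientations are given as [roll, pitch, yaw] about the fixed x, y, z axes, in that order (R = Rz(yaw) Ry(pitch) Rx(roll)).
In Python, from cell import env gives the robot as it stands.
- The arm moves only by the shell command python3 -m jog 'ROWS' [FORCE]. ROWS is JSON, a list of rows, each a list of 7 numbers: the shift along the tool's x, y, z in m, then the turn, a rotation vector about the tool's x, y, z in rad, then the finger opening in m, from 0 to 0.087. A call has 1 to 12 rows; each row shifts and turns the commanded pose from where the row before left it, along the tool's axes as they then stand; what a row does not reach is not made up. A row lasts 1/12 s, in which the tool goes at most 41.7 mm and 7.16 degrees, less where a joint would pass 70% of its speed; a pose out of reach is approached as far as the arm can. A call is refused whole if a number of a shift passes 0.0417 or a number of a turn 0.125, either way. A call with a gripper value outside its range is refused whole. The fingers move at their own pace and stop on an object; FORCE is the grip in N (left out, the last holds). Time passes only in rows, so rows that do not move let the fingers close. It gives the time, the measured TCP pose, the force, the opening and the grip force at its end, in the units of the state.
- env.get_obs(): the state, without advancing time (a new reading comes with each control period).
- env.read_camera(name): name is "scene" or "top" or "wrist"; returns the picture (400x640x3 uint8, blue, green, red); there is no depth.
- env.get_calibration(name): a dict with "fov_y" (degrees; the focal length in pixels is half the picture's height over the tangent of half this angle, whatever the lens; pixels are square), "cx", "cy" (the principal point, pixels), "pose" (4x4, takes a point from camera to world coordinates). Camera axes: x right, y up, looking along -z (the intrinsics and any distortion apply to the point x, -y, -z); pixel columns grow to the right and rows downward; lengths in m; the calibration is good to about 2 mm. A picture is of the moment at which its call begins: read the wrist's pose just before it. get_calibration takes no time and is no camera call; for the wrist camera it gives the pose at the moment of the call.
- env.sign_off(): hands the job in; it is judged then, once.
The state is a dict: "time_s": time; "qpos": joint angles; "joint_velocities": joint speeds; "effort": joint torques, N m; "tool_pos": TCP position; "tool_rot": TCP orientation; "force": force on the tool from outside, world axes, zero at the start; "wrist_torque": the same for the moment, N m; "grip_width": finger opening in m; "grasp_force": force on a finger pad.
Only numpy, scipy, OpenCV 4.12 (cv2) and the standard library are available. Lean on these libraries where they do the work, as an engineer would, in place of code of your own. Each camera call takes 0.05 s, during which the arm holds its last target. There are 200 camera calls.

## Task

Move the red-capped bottle, the green-capped bottle, the wide jar and the carton from the grey stock rack to the white treatment rack, one in each compartment and in reverse order: what stood furthest left in the grey rack (seen from the robot) goes into the compartment furthest right in the white one, and so on along the row. Stand each upright in the middle of its compartment, let go of it, and do not tip any over on the way.

Things in the scene. Friction and masses are not known exactly. Their poses are not given: they have to be found in the camera images.
- stock_rack: Grey fixed rack, 66 (x) x 254 mm, 4 square compartments in a row, centres on its y axis at y = +93, +31, -31, -93 mm, 58 mm clear inside; rims and dividers 16 mm high. Origin at the centre of its underside, on the worktop; x away from the robot, y to its left, turned at most 0.15 rad. Holds the coloured seats and the four things (undersides at z = 9 mm).
- tray_rack: White fixed rack, 66 (x) x 254 mm, 4 square compartments in a row, centres on its y axis at y = +93, +31, -31, -93 mm, 58 mm clear inside; rims and dividers 16 mm high. Origin at the centre of its underside, on the worktop; x away from the robot, y to its left, turned at most 0.15 rad. Empty at first; a blue pad with a grey ring marks each middle, pad top 9 mm above the worktop.
- vial_red: Small clear bottle with a red cap, 46 mm tall; body 23 mm diameter up to 38 mm, cap 16 mm diameter above. 25 g. Origin at the centre of its underside, z up.
- vial_green: Small clear bottle with a green cap, 52 mm tall; body 25 mm diameter up to 43 mm, cap 16 mm diameter above. 30 g. Origin at the centre of its underside, z up.
- powder_jar: Wide clear jar with a beige cap, 58 mm tall; body 45 mm diameter up to about 46 mm, cap 28 mm diameter above. 90 g. Origin at the centre of its underside, z up.
- cement_carton: Upright white and green medicine carton, 30 mm (its x) by 38 mm (its y) by 78 mm tall; its x is within 0.12 rad of the rack's x at the start. 60 g. Origin at the centre of its underside, z up.
- seat_red: Red-edged seat insert with a grey middle lying in one compartment of stock_rack, 54x54x3 mm, fixed there throughout (not to be moved); at the start the red-capped bottle stands on it. Origin at the centre of its underside, top 3 mm above; axes parallel to the rack's.
- seat_green: Green-edged seat insert with a grey middle lying in one compartment of stock_rack, 54x54x3 mm, fixed there throughout (not to be moved); at the start the green-capped bottle stands on it. Origin at the centre of its underside, top 3 mm above; axes parallel to the rack's.
- seat_yellow: Yellow-edged seat insert with a grey middle lying in one compartment of stock_rack, 54x54x3 mm, fixed there throughout (not to be moved); at the start the wide jar stands on it. Origin at the centre of its underside, top 3 mm above; axes parallel to the rack's.
- seat_black: Black-edged seat insert with a grey middle lying in one compartment of stock_rack, 54x54x3 mm, fixed there throughout (not to be moved); at the start the carton stands on it. Origin at the centre of its underside, top 3 mm above; axes parallel to the rack's.

How it is judged:
By the outcome, as a careful person would: the job done as asked, in the order asked, and still so for the second after the job is handed in, with the robot touching nothing.
It also fails if it takes over 109 s, if anything falls off the work surface, if the arm or the gripper's body presses on something with over 40 N, if the wrist force passes 120 N, or if a joint passes its speed limit or range.

## Working session

There is one attempt and no reset: what is moved stays moved. The work goes in short steps, Python scripts to look and compute and a shell command to move; the robot and the scene stay as the last step left them, time stands still between calls to the robot, and variables do not carry over. Pictures are saved under pics/ and viewed, at most 14 in all, crops included, and the job is handed in when it is done.

```bash
mkdir -p pics; ls; python3 - <<'E'
from cell import env
import cv2
o=env.get_obs();print(o)
for n in("scene","top","wrist"):
    c=env.get_calibration(n);print(n,c)
    cv2.imwrite(f"pics/{n}0.png",env.read_camera(n))
E
```

```text
pics
{'time_s': 0.0, 'qpos': array([65.95137376, 18.43808684, -4.0148755 , 83.17488065,  1.29300686,
       78.5394199 , -3.25846957]), 'joint_velocities': array([-0.09967822, -0.02267572,  0.05005603, -0.15564811,  0.02309338,
        0.02398335,  0.01608234]), 'effort': array([ 2.13729090e-04, -4.91291785e+01, -4.03624177e-01, -3.12529063e+01,
       -6.39108382e-02,  4.38970432e-02,  1.89111643e-04]), 'tool_pos': array([ 0.27295508, -0.5893101 ,  0.22147261]), 'tool_rot': array([-1.79892740e+02,  3.95326756e-03,  2.48588891e+01]), 'force': array([ 0.17166822,  0.59800166, -0.69406942]), 'wrist_torque': array([ 0.01741445, -0.00978849, -0.00892024]), 'grasp_force': 0.0, 'grip_width': 0.08692780428884406}
scene {'fov_y': 52.080310515929895, 'cx': 320.64041655200134, 'cy': 201.3712735479325, 'pose': array([[-0.58684379,  0.34890998, -0.73066832, -0.11393232],
       [-0.80960354, -0.26678906,  0.52284386,  0.52612222],
       [-0.01250887,  0.89837933,  0.43904226,  0.42569557],
       [ 0.        ,  0.        ,  0.        ,  1.        ]])}
top {'fov_y': 45.14476888537729, 'cx': 324.7169244384034, 'cy': 202.39094158758542, 'pose': array([[ 0.08164777,  0.97514315, -0.20598417,  0.36680768],
       [-0.99665149,  0.08079849, -0.01254602,  0.09071651],
       [ 0.00440904,  0.20631878,  0.97847489,  0.86307936],
       [ 0.        ,  0.        ,  0.        ,  1.        ]])}
wrist {'fov_y': 71.54984309943619, 'cx': 318.6665303767176, 'cy': 202.3268979357609, 'pose': array([[ 0.42021828,  0.88088981,  0.21782959,  0.33254861],
       [-0.907422  ,  0.40829569,  0.0993979 , -0.56263087],
       [-0.00138028, -0.23943218,  0.97091211,  0.38275561],
       [ 0.        ,  0.        ,  0.        ,  1.        ]])}
```

View pics/top0.png

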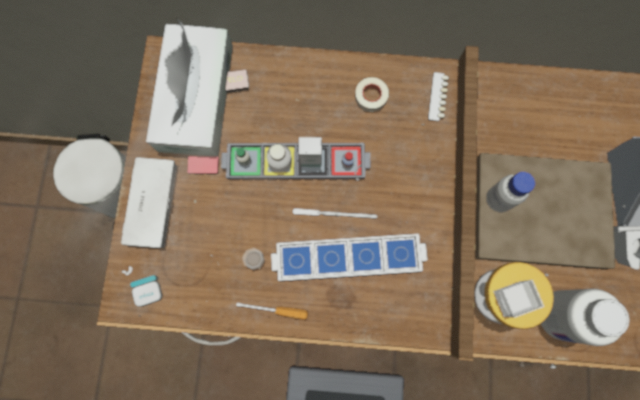

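View pics/scene0.png

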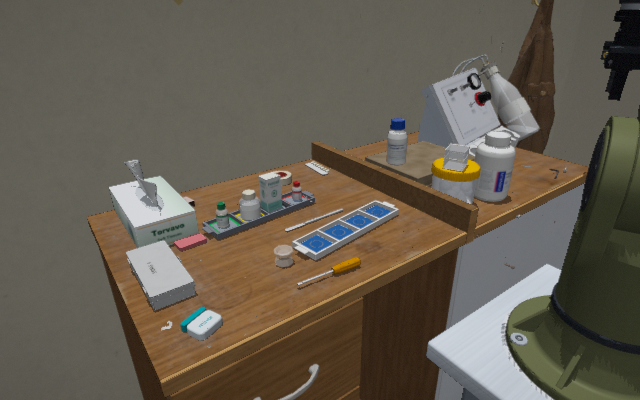

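Seen from the robot, the top view shows the grey rack holding green (242,160), jar (279,158), carton (310,152) and red (347,158), left to right. The white rack's pads are at about (296,261), (331,257), (367,255) and (402,252). A partition wall stands at column 467. The reverse mapping is green→402, jar→367, carton→331, red→296.

```bash
cat > h.py <<'E'
from cell import env
import cv2, numpy as np
def ray(c,u,v):
    f=200/np.tan(np.radians(c['fov_y']/2)); P=c['pose']
    return P[:3,3], P[:3,:3]@np.array([(u-c['cx'])/f,-(v-c['cy'])/f,-1])
def onz(c,u,v,z):
    o,d=ray(c,u,v); return o+d*(z-o[2])/d[2]
def px(c,p):
    f=200/np.tan(np.radians(c['fov_y']/2)); P=c['pose']; q=P[:3,:3].T@(np.array(p)-P[:3,3])
    return c['cx']-f*q[0]/q[2], c['cy']+f*q[1]/q[2]
def blobs(im,lo,hi,roi,amin):
    h=cv2.cvtColor(im,cv2.COLOR_BGR2HSV); m=cv2.inRange(h,lo,hi)
    k=np.zeros_like(m); x0,x1,y0,y1=roi; k[y0:y1,x0:x1]=m[y0:y1,x0:x1]
    return [c for c in cv2.findContours(k,cv2.RETR_EXTERNAL,cv2.CHAIN_APPROX_NONE)[0] if cv2.contourArea(c)>amin]
E
python3 - <<'E'
from h import *
im=cv2.imread('pics/top0.png');c=env.get_calibration('top')
for k in sorted(blobs(im,(95,100,60),(130,255,255),(265,430,230,290),200),key=lambda k:k[:,0,0].min()):
    r=cv2.minAreaRect(k); print('pad',r,onz(c,*r[0],.009).round(4))
for n,lo,hi in(('g',(45,80,40),(85,255,255)),('y',(20,90,80),(35,255,255)),('r',(170,100,60),(180,255,255)),('r0',(0,170,60),(5,255,255))):
    for k in blobs(im,lo,hi,(220,375,135,190),10):
        r=cv2.boundingRect(k); print(n,r,cv2.contourArea(k),onz(c,r[0]+r[2]/2,r[1]+r[3]/2,.009).round(4))
for n,u,v,z in(('greencap',242,154,.061),('jarcap',279,151,.067),('cartontop',310,144,.087),('redcap',347,157,.055),('wall',470,50,0),('wall',467,350,0),('yellowtop',520,295,0)): print(n,onz(c,u,v,z).round(3))
# wall height from scene: top/bottom edge near end
s=env.get_calibration('scene')
for z in(0,.05,.1): print(z,px(s,[*onz(c,470,350,z)[:2],z]))
a=cv2.resize(im[130:290,215:435],None,fx=3.6,fy=3.6,interpolation=cv2.INTER_CUBIC);cv2.imwrite('pics/c1.png',a)
E
```

```text
pad ((296.3443603515625, 260.5097351074219), (25.762231826782227, 25.575098037719727), 86.42366790771484) [0.4378 0.1431 0.009 ]
pad ((331.1792297363281, 258.1881103515625), (25.67633628845215, 25.34374237060547), 86.18592071533203) [0.4469 0.082  0.009 ]
pad ((366.0634460449219, 255.88833618164062), (25.57769203186035, 25.50644302368164), 85.91438293457031) [0.456  0.0207 0.009 ]
pad ((400.6967468261719, 253.66395568847656), (25.71215057373047, 25.350006103515625), 84.80557250976562) [ 0.465  -0.0404  0.009 ]
g (230, 147, 31, 28) 745.0 [0.6124 0.2538 0.009 ]
y (264, 147, 30, 28) 125.5 [0.6175 0.1922 0.009 ]
greencap [0.61  0.251 0.061]
jarcap [0.618 0.187 0.067]
cartontop [0.629 0.134 0.087]
redcap [0.621 0.069 0.055]
wall [ 0.877 -0.158  0.   ]
wall [ 0.31  -0.164  0.   ]
yellowtop [ 0.41  -0.255  0.   ]
0 (np.float64(472.6536566264744), np.float64(224.72038500450984))
0.05 (np.float64(470.4107273806861), np.float64(204.8170117401287))
0.1 (np.float64(468.0150806958567), np.float64(183.5584498540269))
```

View pics/c1.png

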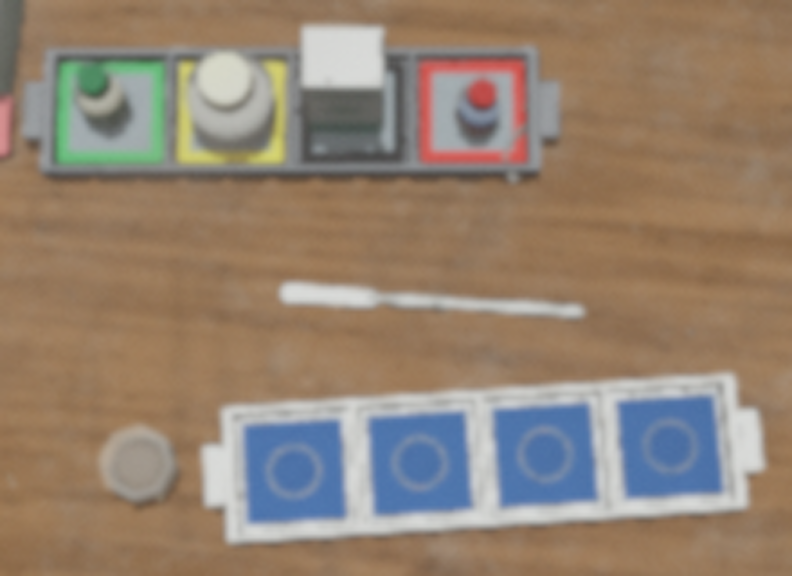

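```bash
cat >> h.py <<'E'
from scipy.spatial.transform import Rotation as Ro
def plan(x,y,z,yaw):
    "tool-frame shift (current axes) and turn to reach pose pointing down"
    o=env.get_obs(); R=Ro.from_euler('xyz',o['tool_rot'],degrees=True)
    d=R.inv().apply(np.array([x,y,z])-o['tool_pos']); t=(R.inv()*Ro.from_euler('xyz',[180,0,yaw],degrees=True)).as_rotvec()
    print('t',round(o['time_s'],2),'shift',d.round(4),'turn',t.round(3),'after-turn shift',(Ro.from_euler('xyz',[180,0,yaw],degrees=True).inv().apply(np.array([x,y,z])-o['tool_pos'])).round(4),'grip',round(o['grip_width'],4),round(o['grasp_force'],1))
E
python3 - <<'E'
from h import *
c=env.get_calibration('top');s=env.get_calibration('scene')
for a,b in(((603,310),(497,137)),((520,293),(457,150))):
    o1,d1=ray(c,*a);o2,d2=ray(s,*b)
    k=np.linalg.lstsq(np.c_[d1,-d2],o2-o1,rcond=None)[0];print(o1+k[0]*d1,o2+k[1]*d2)
plan(.59,.16,.25,94.8)
E
```

```text
[ 0.39165749 -0.3212397   0.1396193 ] [ 0.38349192 -0.32699517  0.14261614]
[ 0.4068378  -0.20310484  0.13030383] [ 0.40067662 -0.20808792  0.13196533]
t 0.15 shift [ 0.6027 -0.5468 -0.0276] turn [-1.000e-03 -1.000e-03 -1.221e+00] after-turn shift [ 0.7203  0.3786 -0.0283] grip 0.0867 0.0
```

```bash
python3 -m jog '[[0.025,-0.0228,-0.0025,0,0,0,0.087],[0.025,-0.0228,-0.0025,0,0,0,0.087],[0.025,-0.0228,-0.0025,0,0,0,0.087],[0.025,-0.0228,-0.0025,0,0,0,0.087],[0.025,-0.0228,-0.0025,0,0,0,0.087],[0.025,-0.0228,-0.0025,0,0,0,0.087],[0.025,-0.0228,-0.0025,0,0,0,0.087],[0.025,-0.0228,-0.0025,0,0,0,0.087],[0.025,-0.0228,-0.0025,0,0,0,0.087],[0.025,-0.0228,-0.0025,0,0,0,0.087],[0.025,-0.0228,-0.0025,0,0,0,0.087],[0.025,-0.0228,0,0,0,0,0.087]]'
```

```text
time_s: 1.15
tool_pos: [0.4308, -0.2139, 0.2505]
tool_rot: [179.9, -0.0, 24.8]
force: [0.3, -0.4, 0.8]
grip_width: 0.0868
grasp_force: 0.0
```

```bash
python3 -m jog '[[0.025,-0.0228,0,0,0,0,0.087],[0.025,-0.0228,0,0,0,0,0.087],[0.025,-0.0228,0,0,0,0,0.087],[0.025,-0.0228,0,0,0,0,0.087],[0.025,-0.0228,0,0,0,0,0.087],[0.025,-0.0228,0,0,0,0,0.087],[0.025,-0.0228,0,0,0,0,0.087],[0.025,-0.0228,0,0,0,0,0.087],[0.025,-0.0228,0,0,0,0,0.087],[0.025,-0.0228,0,0,0,0,0.087],[0.025,-0.0228,0,0,0,0,0.087],[0.025,-0.0228,0,0,0,0,0.087]]'
python3 -m jog '[[0,0,0,0,0,-0.122,0.087],[0,0,0,0,0,-0.122,0.087],[0,0,0,0,0,-0.122,0.087],[0,0,0,0,0,-0.122,0.087],[0,0,0,0,0,-0.122,0.087],[0,0,0,0,0,-0.122,0.087],[0,0,0,0,0,-0.122,0.087],[0,0,0,0,0,-0.122,0.087],[0,0,0,0,0,-0.122,0.087],[0,0,0,0,0,-0.122,0.087],[0,0,0,0,0,0,0.087]]'
python3 - <<'E'
from h import *
plan(.59,.16,.25,94.8)
import pickle
c=env.get_calibration('wrist');im=env.read_camera('wrist');cv2.imwrite('pics/w1.png',im);pickle.dump(c,open('w1.pkl','wb'))
E
```

```text
time_s: 2.15
tool_pos: [0.588, 0.1601, 0.2497]
tool_rot: [180.0, 0.0, 24.8]
force: [0.0, -0.6, 1.2]
grip_width: 0.0868
grasp_force: 0.0
time_s: 3.07
tool_pos: [0.5874, 0.1587, 0.2496]
tool_rot: [-179.9, -0.0, 94.9]
force: [-0.0, -0.0, -0.0]
grip_width: 0.0873
grasp_force: 0.0
t 3.07 shift [ 0.0011  0.0027 -0.0004] turn [-0.001 -0.     0.002] after-turn shift [ 0.0011  0.0027 -0.0004] grip 0.0873 0.0
```

View pics/w1.png

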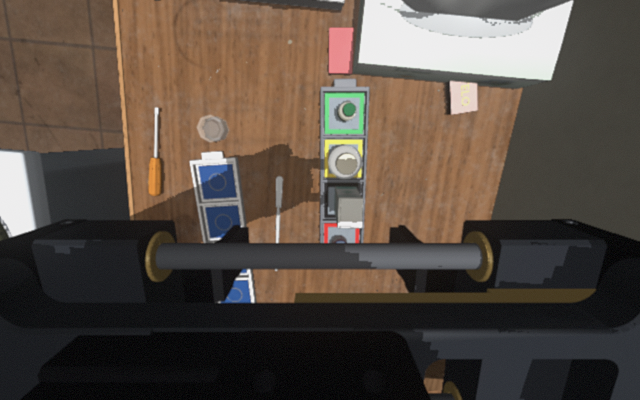

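Wrist view: green cap (346,112), jar cap (345,160), carton top (350,210); the red bottle is hidden behind the gripper. The tissue box's near corner, at about (357,65), is close to the green bottle, so I'll check the clearance.

```bash
python3 - <<'E'
from h import *
import pickle
im=cv2.imread('pics/w1.png');c=pickle.load(open('w1.pkl','rb'))
t=cv2.imread('pics/top0.png')
A=cv2.resize(im[30:230,300:400],None,fx=3,fy=3,interpolation=cv2.INTER_CUBIC)
B=cv2.resize(im[30:110,330:570],None,fx=2,fy=3,interpolation=cv2.INTER_CUBIC)
C=cv2.resize(t[20:170,140:260],None,fx=4,fy=4,interpolation=cv2.INTER_CUBIC)[:360]
D=np.zeros((600,780,3),np.uint8);D[:,:300]=A;D[:240,300:780]=B;D[240:600,300:780]=cv2.resize(t[90:180,140:260],None,fx=4,fy=4,interpolation=cv2.INTER_CUBIC)
cv2.imwrite('pics/c2.png',D)
for n,lo,hi,z in(('g',(40,80,40),(85,255,255),.009),('y',(22,120,80),(34,255,255),.009)):
    for k in blobs(im,lo,hi,(310,380,85,190),20):
        r=cv2.minAreaRect(k); print(n,r,onz(c,*r[0],z).round(4))
E
```

```text
g ((344.5, 112.5), (41.0, 39.0), 90.0) [0.6154 0.2545 0.009 ]
y ((343.0, 158.0), (36.0, 36.0), 90.0) [0.62   0.1925 0.009 ]
```

View pics/c2.png

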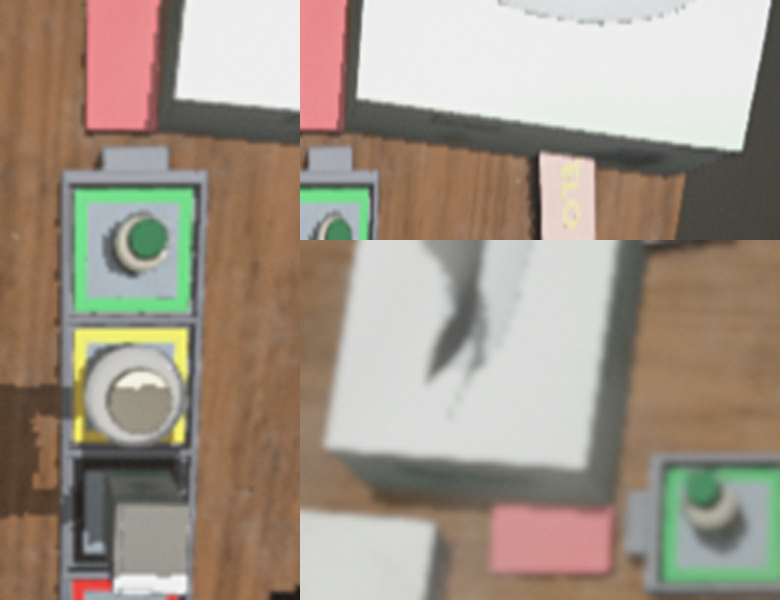

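```bash
python3 - <<'E'
from h import *
import pickle
c=pickle.load(open('w1.pkl','rb'));t=env.get_calibration('top')
for n,a,b,z in(('box',(211.2,147.5),(359,63),.09),('green',(240.8,152.5),(349.7,109.7),.061),('jar',(277.5,152.2),(346.7,163.3),.067),('carton',(310.3,145.8),(350.3,211),.087)):
    o1,d1=ray(t,*a);o2,d2=ray(c,*b)
    k=np.linalg.lstsq(np.c_[d1,-d2],o2-o1,rcond=None)[0];print(n,'tri',(o1+k[0]*d1).round(4),(o2+k[1]*d2).round(4),'top',onz(t,*a,z)[:2].round(4),'wrist',onz(c,*b,z)[:2].round(4))
print('red',onz(t,348.9,156.1,.055)); print('boxbottom',onz(t,217,153,0))
print('redseat',onz(t,215+473/3.6,130+110/3.6,.009))
E
```

```text
box tri [0.6246 0.313  0.0359] [0.6248 0.3121 0.0357] top [0.6078 0.2985] wrist [0.6186 0.2993]
green tri [0.6179 0.2577 0.0419] [0.6189 0.2559 0.0418] top [0.612  0.2538] wrist [0.617  0.2542]
jar tri [0.6197 0.191  0.0551] [0.621  0.1897 0.0554] top [0.616  0.1895] wrist [0.6198 0.1908]
carton tri [0.6291 0.1335 0.0765] [0.6297 0.1331 0.0767] top [0.6256 0.1329] wrist [0.6283 0.1359]
red [0.62305094 0.06561119 0.055     ]
boxbottom [0.62602486 0.31045562 0.        ]
redseat [0.62868193 0.06819627 0.009     ]
```

```bash
python3 - <<'E'
from h import *
import pickle
im=cv2.imread('pics/w1.png');c=pickle.load(open('w1.pkl','rb'))
for k in blobs(im,(95,80,30),(130,255,255),(190,245,150,300),200):
    r=cv2.minAreaRect(k); print(r,onz(c,*r[0],.009).round(4))
plan(.615,.254,.027,94.8)
E
```

```text
((234.0, 289.5), (19.0, 20.0), 90.0) [ 0.4669 -0.0322  0.009 ]
((223.16998291015625, 221.18997192382812), (31.254121780395508, 31.39554214477539), 81.8698959350586) [0.449  0.0824 0.009 ]
((217.00497436523438, 181.0495147705078), (33.33374786376953, 33.63225555419922), 84.2894058227539) [0.4398 0.1434 0.009 ]
t 3.12 shift [0.0928 0.0353 0.2226] turn [-0.001 -0.    -0.003] after-turn shift [0.0927 0.0354 0.2226] grip 0.0868 0.0
```

```bash
python3 -m jog '[[0.0309,0.0118,0,0,0,0,0.087],[0.0309,0.0118,0,0,0,0,0.087],[0.0309,0.0118,0,0,0,0,0.087],[0,0,0.03,0,0,0,0.087],[0,0,0.035,0,0,0,0.087],[0,0,0.035,0,0,0,0.087],[0,0,0.03,0,0,0,0.087],[0,0,0.03,0,0,0,0.07],[0,0,0.025,0,0,0,0.07],[0,0,0.02,0,0,0,0.07],[0,0,0.0176,0,0,0,0.06],[0,0,0,0,0,0,0.05]]'
python3 -m jog '[[0,0,0,0,0,0,0.035],[0,0,0,0,0,0,0.02],[0,0,0,0,0,0,0.01],[0,0,0,0,0,0,0.01],[0,0,0,0,0,0,0.01],[0,0,0,0,0,0,0.01],[0,0,0,0,0,0,0.01],[0,0,0,0,0,0,0.01]]' 10
```

```text
time_s: 4.12
tool_pos: [0.6126, 0.2523, 0.0228]
tool_rot: [-179.6, 0.2, 94.6]
force: [-0.5, -0.8, 0.1]
grip_width: 0.0639
grasp_force: 0.0
time_s: 4.78
tool_pos: [0.6157, 0.2544, 0.0281]
tool_rot: [179.9, -0.0, 94.7]
force: [0.4, 0.4, 2.6]
grip_width: 0.0244
grasp_force: 10.0
```

```bash
python3 -m jog '[[0,0,-0.015,0,0,0,0.01],[0,0,-0.025,0,0,0,0.01],[0,0,-0.03,0,0,0,0.01],[0,0,-0.03,0,0,0,0.01],[0,0,-0.02,0,0,0,0.01],[0,0,0,0,0,0,0.01]]'
python3 -c "
from h import *
plan(.4662,-.040,.030,98.4)"
```

```text
time_s: 5.28
tool_pos: [0.6174, 0.2562, 0.1539]
tool_rot: [179.5, -0.2, 94.8]
force: [0.4, 0.9, 0.6]
grip_width: 0.0241
grasp_force: 10.0
t 5.28 shift [-0.2829 -0.1763  0.1217] turn [ 0.008 -0.002 -0.063] after-turn shift [-0.2709 -0.1929  0.1239] grip 0.0241 10.0
```

```bash
python3 -m jog '[[0,0,0,0,0,-0.063,0.01],[-0.015,-0.01,0,0,0,0,0.01],[-0.028,-0.02,0,0,0,0,0.01],[-0.028,-0.02,0,0,0,0,0.01],[-0.028,-0.02,0,0,0,0,0.01],[-0.028,-0.02,0,0,0,0,0.01],[-0.028,-0.02,0,0,0,0,0.01],[-0.028,-0.02,0,0,0,0,0.01],[-0.028,-0.02,0,0,0,0,0.01],[-0.028,-0.02,0,0,0,0,0.01],[-0.02,-0.0145,0,0,0,0,0.01],[-0.01,-0.007,0,0,0,0,0.01]]'
python3 -m jog '[[0,0,0,0,0,0,0.01],[0,0,0,0,0,0,0.01],[0,0,0,0,0,0,0.01]]'
python3 -c "
from h import *
plan(.4662,-.040,.030,98.4)"
```

```text
time_s: 6.28
tool_pos: [0.4625, -0.0436, 0.1471]
tool_rot: [-179.9, 0.1, 98.1]
force: [0.9, 0.5, -1.1]
grip_width: 0.0243
grasp_force: 10.0
time_s: 6.53
tool_pos: [0.4652, -0.0385, 0.1476]
tool_rot: [180.0, -0.0, 98.5]
force: [-0.2, 0.7, 0.2]
grip_width: 0.0241
grasp_force: 10.0
t 6.53 shift [-0.0017  0.0007  0.1176] turn [ 0.    -0.     0.001] after-turn shift [-0.0016  0.0007  0.1176] grip 0.0241 10.0
```

```bash
python3 -m jog '[[-0.0016,0.0007,0.015,0,0,0,0.01],[0,0,0.025,0,0,0,0.01],[0,0,0.03,0,0,0,0.01],[0,0,0.022,0,0,0,0.01],[0,0,0.015,0,0,0,0.01],[0,0,0.008,0,0,0,0.01],[0,0,0.0025,0,0,0,0.01],[0,0,0,0,0,0,0.01],[0,0,0,0,0,0,0.01],[0,0,0,0,0,0,0.01]]'

```

```text
time_s: 7.37
tool_pos: [0.4669, -0.0412, 0.0311]
tool_rot: [179.9, 0.1, 98.4]
force: [0.5, 0.3, -0.3]
grip_width: 0.0243
grasp_force: 10.0
```

```bash
python3 -m jog '[[0,0,0.0015,0,0,0,0.01],[0,0,0.001,0,0,0,0.01],[0,0,0,0,0,0,0.01],[0,0,0,0,0,0,0.01],[0,0,0,0,0,0,0.028],[0,0,0,0,0,0,0.033],[0,0,0,0,0,0,0.045],[0,0,0,0,0,0,0.06],[0,0,0,0,0,0,0.07],[0,0,-0.02,0,0,0,0.087],[0,0,-0.035,0,0,0,0.087],[0,0,-0.035,0,0,0,0.087]]'
python3 -m jog '[[0,0,-0.03,0,0,0,0.087],[0,0,0,0,0,0,0.087],[0,0,0,0,0,0,0.087]]'
python3 -c "
from h import *
plan(.619,.1905,.028,94.8)"
```

```text
time_s: 8.37
tool_pos: [0.4644, -0.0406, 0.1174]
tool_rot: [-179.8, -0.1, 98.4]
force: [1.0, -1.7, -0.1]
grip_width: 0.0652
grasp_force: 0.0
time_s: 8.62
tool_pos: [0.4671, -0.0417, 0.149]
tool_rot: [179.8, 0.2, 98.3]
force: [-0.2, -0.3, -1.3]
grip_width: 0.0832
grasp_force: 0.0
t 8.62 shift [0.2081 0.1836 0.121 ] turn [0.003 0.003 0.062] after-turn shift [0.2187 0.1708 0.121 ] grip 0.0832 0.0
```

```bash
python3 -m jog '[[0,0,0,0,0,0.062,0.087],[0.0187,0.0148,0,0,0,0,0.087],[0.028,0.0218,0,0,0,0,0.087],[0.028,0.0218,0,0,0,0,0.087],[0.028,0.0218,0,0,0,0,0.087],[0.028,0.0218,0,0,0,0,0.087],[0.028,0.0218,0,0,0,0,0.087],[0.028,0.0218,0,0,0,0,0.087],[0.02,0.016,0,0,0,0,0.087],[0.012,0.0094,0,0,0,0,0.087],[0,0,0,0,0,0,0.087],[0,0,0,0,0,0,0.087]]'
python3 - <<'E'
from h import *
plan(.619,.1905,.028,94.8)
t=env.read_camera('top');s=env.read_camera('scene')
D=np.zeros((600,792,3),np.uint8)
D[:340]=cv2.resize(t[220:305,270:468],None,fx=4,fy=4,interpolation=cv2.INTER_CUBIC)
D[340:600,:760]=cv2.resize(s[150:280,190:570],None,fx=2,fy=2)
cv2.imwrite('pics/c3.png',D);cv2.imwrite('pics/t3.png',t)
E
```

```text
time_s: 9.62
tool_pos: [0.6165, 0.1919, 0.1451]
tool_rot: [-179.8, -0.0, 95.0]
force: [0.9, -0.3, -0.3]
grip_width: 0.0872
grasp_force: 0.0
t 9.62 shift [-0.0016  0.0028  0.1171] turn [-0.004 -0.     0.003] after-turn shift [-0.0016  0.0024  0.1171] grip 0.0872 0.0
```

View pics/c3.png

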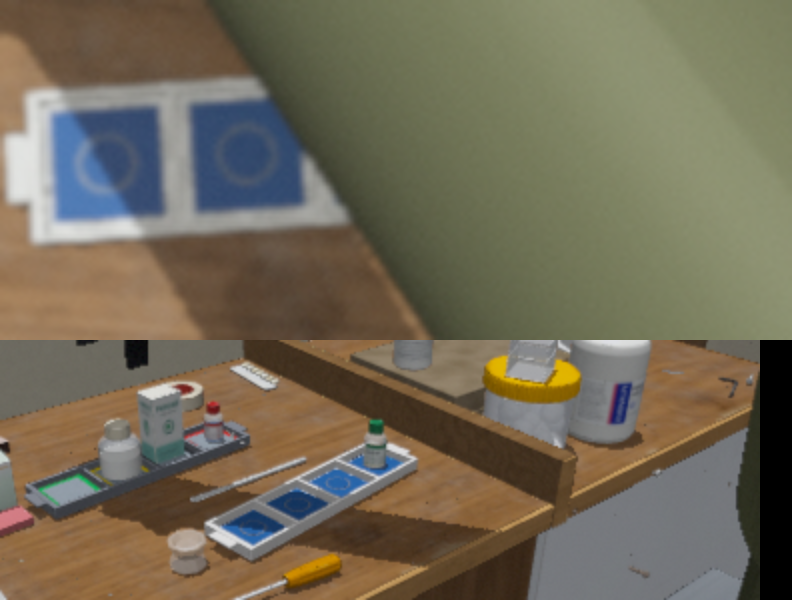

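The green bottle stands upright in the rightmost white compartment, base at about scene pixel (377,214). The arm blocks part of the top view, so I'll check centring later. Now the jar.

```bash
python3 -m jog '[[-0.0008,0.0018,0.02,0,0,0,0.087],[0,0,0.03,0,0,0,0.087],[0,0,0.03,0,0,0,0.087],[0,0,0.02,0,0,0,0.087],[0,0,0.012,0,0,0,0.08],[0,0,0.005,0,0,0,0.07],[0,0,0,0,0,0,0.06],[0,0,0,0,0,0,0.045],[0,0,0,0,0,0,0.03],[0,0,0,0,0,0,0.03],[0,0,0,0,0,0,0.03],[0,0,0,0,0,0,0.03]]' 15
python3 -m jog '[[0,0,0,0,0,0,0.03],[0,0,0,0,0,0,0.03],[0,0,0,0,0,0,0.03]]'
```

```text
time_s: 10.72
tool_pos: [0.62, 0.1906, 0.0314]
tool_rot: [179.9, 0.0, 94.8]
force: [-2.5, -0.3, 3.2]
grip_width: 0.0443
grasp_force: 15.0
time_s: 10.97
tool_pos: [0.62, 0.1906, 0.0314]
tool_rot: [180.0, 0.0, 94.8]
force: [-1.9, -0.1, 5.7]
grip_width: 0.044
grasp_force: 15.0
```

```bash
python3 -m jog '[[0,0,-0.015,0,0,0,0.03],[0,0,-0.025,0,0,0,0.03],[0,0,-0.03,0,0,0,0.03],[0,0,-0.03,0,0,0,0.03],[0,0,-0.02,0,0,0,0.03],[0,0,0,0,0,0,0.03],[0,0,0,0,0,0,0.03]]'
python3 -c "
from h import *
plan(.4571,.021,.0319,98.4)"
```

```text
time_s: 11.55
tool_pos: [0.6203, 0.1907, 0.1518]
tool_rot: [179.9, -0.0, 94.8]
force: [0.1, -0.1, -1.9]
grip_width: 0.044
grasp_force: 15.0
t 11.55 shift [-0.1554 -0.1772  0.1195] turn [ 0.003 -0.    -0.063] after-turn shift [-0.1441 -0.1863  0.1199] grip 0.044 15.0
```

```bash
python3 -m jog '[[0,0,0,0,0,-0.063,0.03],[-0.01,-0.0129,0,0,0,0,0.03],[-0.02,-0.0259,0,0,0,0,0.03],[-0.02,-0.0259,0,0,0,0,0.03],[-0.02,-0.0259,0,0,0,0,0.03],[-0.02,-0.0259,0,0,0,0,0.03],[-0.02,-0.0259,0,0,0,0,0.03],[-0.0171,-0.022,0,0,0,0,0.03],[-0.012,-0.0155,0,0,0,0,0.03],[-0.005,-0.0064,0,0,0,0,0.03],[0,0,0,0,0,0,0.03],[0,0,0,0,0,0,0.03]]'
python3 -m jog '[[0,0,0,0,0,0,0.03]]'
python3 -c "
from h import *
plan(.4571,.021,.0319,98.4)"
```

```text
time_s: 12.55
tool_pos: [0.4559, 0.0199, 0.1497]
tool_rot: [-179.9, 0.0, 98.3]
force: [-0.5, -0.4, -0.1]
grip_width: 0.0443
grasp_force: 15.0
time_s: 12.63
tool_pos: [0.4566, 0.0212, 0.15]
tool_rot: [-180.0, -0.1, 98.5]
force: [0.2, -0.2, -1.8]
grip_width: 0.044
grasp_force: 15.0
t 12.63 shift [-0.0004  0.0005  0.1181] turn [-0.    -0.001  0.001] after-turn shift [-0.0003  0.0005  0.1181] grip 0.044 15.0
```

```bash
python3 -m jog '[[0,0.0005,0.015,0,0,0,0.03],[0,0,0.025,0,0,0,0.03],[0,0,0.03,0,0,0,0.03],[0,0,0.022,0,0,0,0.03],[0,0,0.015,0,0,0,0.03],[0,0,0.008,0,0,0,0.03],[0,0,0.0025,0,0,0,0.03],[0,0,0,0,0,0,0.03],[0,0,0,0,0,0,0.03],[0,0,0,0,0,0,0.03]]'
```

```text
time_s: 13.47
tool_pos: [0.4581, 0.0208, 0.034]
tool_rot: [179.9, 0.0, 98.4]
force: [0.3, 0.4, -1.3]
grip_width: 0.0438
grasp_force: 15.0
```

```bash
python3 -m jog '[[0,0,0.0015,0,0,0,0.03],[0,0,0.001,0,0,0,0.03],[0,0,0,0,0,0,0.03],[0,0,0,0,0,0,0.03],[0,0,0,0,0,0,0.047],[0,0,0,0,0,0,0.052],[0,0,0,0,0,0,0.06],[0,0,0,0,0,0,0.07],[0,0,0,0,0,0,0.08],[0,0,-0.02,0,0,0,0.087],[0,0,-0.035,0,0,0,0.087],[0,0,-0.035,0,0,0,0.087]]'
python3 -m jog '[[0,0,-0.04,0,0,0,0.087],[0,0,0,0,0,0,0.087],[0,0,0,0,0,0,0.087]]'
python3 -c "
from h import *
plan(.627,.1345,.038,94.8)"
```

```text
time_s: 14.47
tool_pos: [0.4557, 0.0213, 0.1204]
tool_rot: [-179.8, -0.2, 98.5]
force: [1.0, -0.8, 0.2]
grip_width: 0.0826
grasp_force: 0.0
time_s: 14.72
tool_pos: [0.4587, 0.0202, 0.1626]
tool_rot: [179.8, 0.2, 98.4]
force: [0.0, -0.5, -0.4]
grip_width: 0.0869
grasp_force: 0.0
t 14.72 shift [0.089  0.1826 0.125 ] turn [0.004 0.004 0.062] after-turn shift [0.0998 0.1772 0.1246] grip 0.0869 0.0
```

```bash
python3 -m jog '[[0,0,0,0,0,0.062,0.087],[0.01,0.0178,0,0,0,0,0.087],[0.016,0.0284,0,0,0,0,0.087],[0.016,0.0284,0,0,0,0,0.087],[0.016,0.0284,0,0,0,0,0.087],[0.016,0.0284,0,0,0,0,0.087],[0.014,0.0248,0,0,0,0,0.087],[0.0078,0.0139,0,0,0,0,0.087],[0.004,0.0071,0,0,0,0,0.087],[0,0,0,0,0,0,0.087],[0,0,0,0,0,0,0.087],[0,0,0,0,0,0,0.087]]'
python3 - <<'E'
from h import *
plan(.627,.1345,.038,94.8)
s=env.read_camera('scene');w=env.read_camera('wrist')
D=np.zeros((600,800,3),np.uint8)
D[:320,:]=cv2.resize(s[175:255,280:480],None,fx=4,fy=4,interpolation=cv2.INTER_CUBIC)
D[320:600,:640]=cv2.resize(w[60:200,180:500],None,fx=2,fy=2)
cv2.imwrite('pics/c4.png',D)
c=env.get_calibration('scene')
for p in((.4571,.021),(.4662,-.040)): print([round(v) for v in px(c,[*p,.009])])
E
```

```text
time_s: 15.72
tool_pos: [0.6241, 0.1341, 0.1598]
tool_rot: [-179.9, 0.1, 94.9]
force: [-0.3, 0.3, -1.2]
grip_width: 0.0868
grasp_force: 0.0
t 15.72 shift [0.0004 0.0031 0.1218] turn [-0.001  0.001  0.001] after-turn shift [0.0002 0.003  0.1218] grip 0.0868 0.0
[358, 220]
[376, 211]
```

View pics/c4.png

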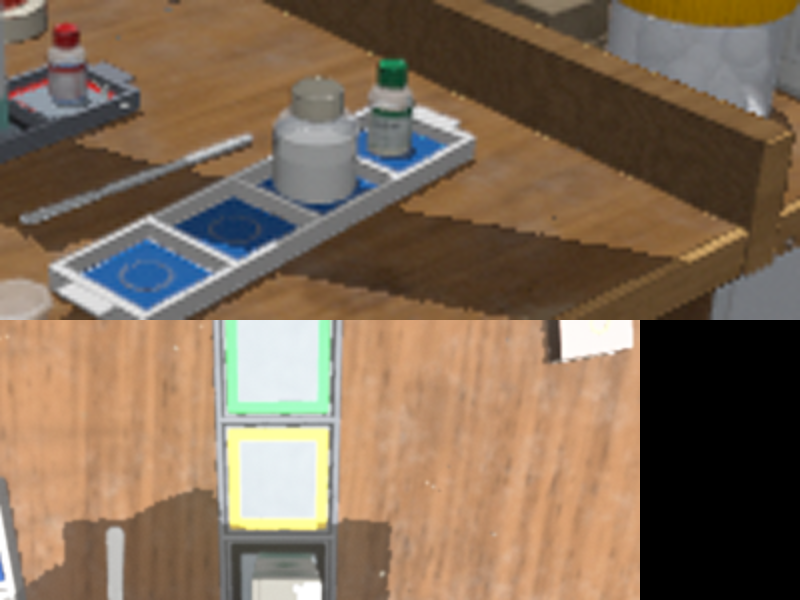

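Both placed items stand upright and central: the green base is at about scene (377,212) against a pad centre of (376,211). The carton is square with the rack. Next I grasp it.

```bash
python3 -m jog '[[0,0.0018,0.02,0,0,0,0.087],[0,0,0.03,0,0,0,0.087],[0,0,0.03,0,0,0,0.087],[0,0,0.025,0,0,0,0.087],[0,0,0.012,0,0,0,0.08],[0,0,0.003,0,0,0,0.065],[0,0,0,0,0,0,0.05],[0,0,0,0,0,0,0.035],[0,0,0,0,0,0,0.015],[0,0,0,0,0,0,0.015],[0,0,0,0,0,0,0.015],[0,0,0,0,0,0,0.015]]' 12
python3 -m jog '[[0,0,0,0,0,0,0.015],[0,0,0,0,0,0,0.015],[0,0,0,0,0,0,0.015]]'
```

```text
time_s: 16.82
tool_pos: [0.6273, 0.1353, 0.0412]
tool_rot: [179.9, 0.0, 94.9]
force: [0.6, -0.6, -0.3]
grip_width: 0.0414
grasp_force: 0.0
time_s: 17.07
tool_pos: [0.627, 0.1353, 0.0406]
tool_rot: [180.0, 0.0, 94.9]
force: [-0.2, -1.2, 1.3]
grip_width: 0.0296
grasp_force: 12.0
```

```bash
python3 -m jog '[[0,0,0,0,0,0,0.015],[0,0,-0.015,0,0,0,0.015],[0,0,-0.025,0,0,0,0.015],[0,0,-0.03,0,0,0,0.015],[0,0,-0.025,0,0,0,0.015],[0,0,-0.012,0,0,0,0.015],[0,0,0,0,0,0,0.015],[0,0,0,0,0,0,0.015]]'
python3 -c "
from h import *
plan(.448,.0822,.0411,98.4)"
```

```text
time_s: 17.73
tool_pos: [0.6269, 0.1351, 0.1475]
tool_rot: [180.0, 0.0, 94.9]
force: [0.8, 0.2, -1.0]
grip_width: 0.0302
grasp_force: 12.0
t 17.73 shift [-0.0375 -0.1828  0.1063] turn [ 0.     0.001 -0.062] after-turn shift [-0.0262 -0.1847  0.1064] grip 0.0302 12.0
```

```bash
python3 -m jog '[[0,0,0,0,0,-0.062,0.015],[-0.002,-0.0144,0,0,0,0,0.015],[-0.004,-0.0282,0,0,0,0,0.015],[-0.004,-0.0282,0,0,0,0,0.015],[-0.004,-0.0282,0,0,0,0,0.015],[-0.004,-0.0282,0,0,0,0,0.015],[-0.004,-0.0282,0,0,0,0,0.015],[-0.0025,-0.0176,0,0,0,0,0.015],[-0.0017,-0.0117,0,0,0,0,0.015],[0,0,0,0,0,0,0.015],[0,0,0,0,0,0,0.015],[0,0,0,0,0,0,0.015]]'
python3 -m jog '[[0,0,0,0,0,0,0.015]]'
python3 -c "
from h import *
plan(.448,.0822,.0411,98.4)"
```

```text
time_s: 18.73
tool_pos: [0.4483, 0.0819, 0.1471]
tool_rot: [-180.0, -0.0, 98.4]
force: [0.1, -0.4, -0.6]
grip_width: 0.03
grasp_force: 12.0
time_s: 18.82
tool_pos: [0.4485, 0.0827, 0.1473]
tool_rot: [180.0, -0.1, 98.4]
force: [-0.5, -0.5, -0.6]
grip_width: 0.0302
grasp_force: 12.0
t 18.82 shift [-0.0006 -0.0006  0.1062] turn [ 0.    -0.002  0.001] after-turn shift [-0.0004 -0.0006  0.1062] grip 0.0302 12.0
```

```bash
python3 -m jog '[[0,-0.0006,0.015,0,0,0,0.015],[0,0,0.025,0,0,0,0.015],[0,0,0.027,0,0,0,0.015],[0,0,0.018,0,0,0,0.015],[0,0,0.012,0,0,0,0.015],[0,0,0.006,0,0,0,0.015],[0,0,0.0025,0,0,0,0.015],[0,0,0,0,0,0,0.015],[0,0,0,0,0,0,0.015],[0,0,0,0,0,0,0.015]]'
```

```text
time_s: 19.65
tool_pos: [0.4484, 0.0823, 0.0428]
tool_rot: [179.9, 0.0, 98.4]
force: [0.8, -0.0, -0.7]
grip_width: 0.0298
grasp_force: 12.0
```

```bash
python3 -m jog '[[0,0,0.001,0,0,0,0.015],[0,0,0.0007,0,0,0,0.015],[0,0,0,0,0,0,0.015],[0,0,0,0,0,0,0.015],[0,0,0,0,0,0,0.033],[0,0,0,0,0,0,0.038],[0,0,0,0,0,0,0.05],[0,0,0,0,0,0,0.065],[0,0,0,0,0,0,0.075],[0,0,-0.02,0,0,0,0.087],[0,0,-0.035,0,0,0,0.087],[0,0,-0.035,0,0,0,0.087]]'
python3 -m jog '[[0,0,-0.03,0,0,0,0.087],[0,0,0,0,0,0,0.087],[0,0,0,0,0,0,0.087]]'
python3 -c "
from h import *
plan(.6255,.066,.0255,94.8)"
```

```text
time_s: 20.65
tool_pos: [0.4461, 0.083, 0.1302]
tool_rot: [-179.8, -0.2, 98.5]
force: [1.1, -1.1, 2.5]
grip_width: 0.0701
grasp_force: 0.0
time_s: 20.9
tool_pos: [0.4489, 0.0815, 0.1617]
tool_rot: [179.8, 0.3, 98.4]
force: [0.8, -0.2, -0.2]
grip_width: 0.0849
grasp_force: 0.0
t 20.9 shift [-0.0403  0.172   0.137 ] turn [0.004 0.005 0.062] after-turn shift [-0.0302  0.1747  0.1362] grip 0.0849 0.0
```

```bash
python3 -m jog '[[0,0,0,0,0,0.062,0.087],[-0.012,0.02,0,0,0,0,0.087],[-0.016,0.0264,0,0,0,0,0.087],[-0.016,0.0264,0,0,0,0,0.087],[-0.016,0.0264,0,0,0,0,0.087],[-0.016,0.0264,0,0,0,0,0.087],[-0.015,0.0248,0,0,0,0,0.087],[-0.01,0.0165,0,0,0,0,0.087],[-0.005,0.0083,0,0,0,0,0.087],[0,0,0,0,0,0,0.087],[0,0,0,0,0,0,0.087],[0,0,0,0,0,0,0.087]]'
python3 - <<'E'
from h import *
plan(.6255,.066,.0255,94.8)
c=env.get_calibration('wrist');w=env.read_camera('wrist');t=env.read_camera('top')
for n,lo,hi in(('red',(0,130,60),(6,255,255)),('red2',(172,130,60),(180,255,255))):
  for k in blobs(w,lo,hi,(200,450,0,230),30):
    r=cv2.minAreaRect(k);print(n,r,onz(c,*r[0],.055)[:2].round(4),onz(c,*r[0],.009)[:2].round(4))
D=np.zeros((600,800,3),np.uint8)
D[:300,:]=cv2.resize(t[225:300,260:460],None,fx=4,fy=4,interpolation=cv2.INTER_CUBIC)
D[300:600,:]=cv2.resize(w[60:210,120:520],None,fx=2,fy=2)
cv2.imwrite('pics/c5.png',D)
E
```

```text
time_s: 21.9
tool_pos: [0.6296, -0.007, 0.1596]
tool_rot: [-179.9, -0.0, 95.0]
force: [0.5, -0.4, 0.0]
grip_width: 0.0868
grasp_force: 0.0
t 21.9 shift [0.073  0.0025 0.1342] turn [-0.002 -0.     0.003] after-turn shift [0.0731 0.002  0.1341] grip 0.0868 0.0
red ((307.5, 145.5), (7.0, 11.0), 90.0) [0.6148 0.0459] [0.6131 0.0439]
red ((322.0, 125.5), (13.0, 12.0), 90.0) [0.6267 0.0651] [0.6271 0.0665]
red ((325.5, 124.0), (50.0, 49.0), 90.0) [0.6298 0.0667] [0.6307 0.0684]
```

View pics/c5.png

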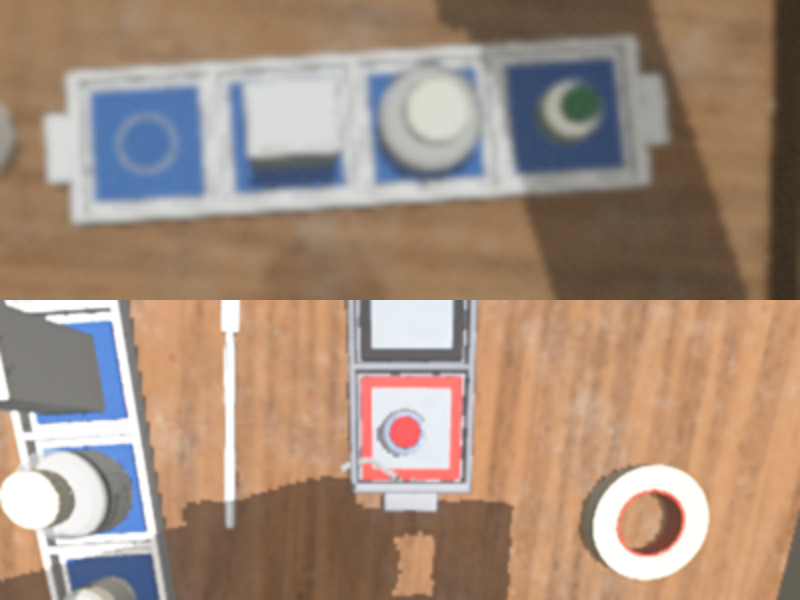

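Top view: carton, jar and green bottle all stand upright in compartments 2, 3 and 4 from the left. The wrist view puts the red cap at (322,125), which gives (0.6267, 0.0651), close to the top camera's estimate. I'll go down on it.

```bash
python3 -c "
from h import *
t=env.get_calibration('top')
for n,u,v,z in(('green',405,250.5,.061),('jar',369.25,252.5,.067),('carton',333.3,254.5,.087)): print(n,onz(t,u,v,z).round(4))"
python3 -m jog '[[0.02,0,0,0,0,0,0.087],[0.03,0,0,0,0,0,0.087],[0.0225,0.0015,0.01,0,0,0,0.087],[0,0,0.025,0,0,0,0.087],[0,0,0.03,0,0,0,0.087],[0,0,0.03,0,0,0,0.087],[0,0,0.022,0,0,0,0.075],[0,0,0.012,0,0,0,0.06],[0,0,0.004,0,0,0,0.05],[0,0,0,0,0,0,0.035],[0,0,0,0,0,0,0.02],[0,0,0,0,0,0,0.01]]' 10
python3 -m jog '[[0,0,0,0,0,0,0.01],[0,0,0,0,0,0,0.01],[0,0,0,0,0,0,0.01],[0,0,0,0,0,0,0.01],[0,0,0,0,0,0,0.01]]'
```

```text
green [ 0.4649 -0.0393  0.061 ]
jar [0.456  0.0205 0.067 ]
carton [0.4458 0.0799 0.087 ]
time_s: 23.0
tool_pos: [0.6276, 0.0641, 0.0292]
tool_rot: [179.8, 0.0, 94.9]
force: [-0.4, -0.1, 0.3]
grip_width: 0.0548
grasp_force: 0.0
time_s: 23.42
tool_pos: [0.6264, 0.0637, 0.0274]
tool_rot: [180.0, 0.0, 94.9]
force: [-0.3, -0.1, 0.8]
grip_width: 0.0222
grasp_force: 10.1
```

```bash
python3 -m jog '[[0,0,-0.015,0,0,0,0.01],[0,0,-0.025,0,0,0,0.01],[0,0,-0.03,0,0,0,0.01],[0,0,-0.03,0,0,0,0.01],[0,0,-0.02,0,0,0,0.01],[0,0,0,0,0,0,0.01],[0,0,0,0,0,0,0.01]]'
python3 -c "
from h import *
plan(.439,.142,.0279,98.4)"
```

```text
time_s: 24.0
tool_pos: [0.6272, 0.0642, 0.1494]
tool_rot: [179.8, 0.0, 94.9]
force: [0.3, -0.5, -0.9]
grip_width: 0.0221
grasp_force: 10.0
t 24.0 shift [ 0.0936 -0.1813  0.1209] turn [ 0.003  0.001 -0.061] after-turn shift [ 0.1045 -0.1748  0.1215] grip 0.0221 10.0
```

```bash
python3 -m jog '[[0,0,0,0,0,-0.061,0.01],[0.0075,-0.0125,0,0,0,0,0.01],[0.015,-0.0251,0,0,0,0,0.01],[0.015,-0.0251,0,0,0,0,0.01],[0.015,-0.0251,0,0,0,0,0.01],[0.015,-0.0251,0,0,0,0,0.01],[0.015,-0.0251,0,0,0,0,0.01],[0.012,-0.02,0,0,0,0,0.01],[0.007,-0.0117,0,0,0,0,0.01],[0.003,-0.0051,0,0,0,0,0.01],[0,0,0,0,0,0,0.01],[0,0,0,0,0,0,0.01]]'
python3 -m jog '[[0,0,0,0,0,0,0.01],[0,0,0,0,0,0,0.01]]'
python3 -c "
from h import *
plan(.439,.142,.0279,98.4)"
```

```text
time_s: 25.0
tool_pos: [0.438, 0.1409, 0.1468]
tool_rot: [-180.0, 0.1, 98.3]
force: [1.1, 0.1, -0.2]
grip_width: 0.0224
grasp_force: 10.0
time_s: 25.17
tool_pos: [0.4386, 0.1415, 0.1471]
tool_rot: [-180.0, -0.1, 98.3]
force: [-0.0, 0.2, -0.2]
grip_width: 0.0222
grasp_force: 10.0
t 25.17 shift [0.0003 0.0005 0.1192] turn [-0.    -0.001 -0.001] after-turn shift [0.0004 0.0005 0.1192] grip 0.0222 10.0
```

```bash
python3 -m jog '[[0,0,0.015,0,0,0,0.01],[0,0,0.025,0,0,0,0.01],[0,0,0.03,0,0,0,0.01],[0,0,0.023,0,0,0,0.01],[0,0,0.015,0,0,0,0.01],[0,0,0.008,0,0,0,0.01],[0,0,0.0025,0,0,0,0.01],[0,0,0,0,0,0,0.01],[0,0,0,0,0,0,0.01],[0,0,0,0,0,0,0.01]]'
```

```text
time_s: 26.0
tool_pos: [0.4394, 0.1419, 0.0298]
tool_rot: [179.9, 0.0, 98.3]
force: [-0.4, 0.2, -0.3]
grip_width: 0.022
grasp_force: 10.0
```

Release, rise, and withdraw over the grey rack so the white one is in clear view.

```bash
python3 -m jog '[[0,0,0.001,0,0,0,0.01],[0,0,0.0009,0,0,0,0.01],[0,0,0,0,0,0,0.01],[0,0,0,0,0,0,0.01],[0,0,0,0,0,0,0.026],[0,0,0,0,0,0,0.031],[0,0,0,0,0,0,0.043],[0,0,0,0,0,0,0.06],[0,0,0,0,0,0,0.07],[0,0,-0.02,0,0,0,0.087],[0,0,-0.035,0,0,0,0.087],[0,0,-0.035,0,0,0,0.087]]'
python3 -m jog '[[0,0,-0.03,0,0,0,0.087],[-0.02,0.025,-0.02,0,0,0,0.087],[-0.02,0.03,0,0,0,0,0.087],[-0.02,0.03,0,0,0,0,0.087],[-0.02,0.03,0,0,0,0,0.087],[-0.02,0.03,0,0,0,0,0.087],[-0.02,0.02,0,0,0,0,0.087],[-0.02,0,0,0,0,0,0.087],[-0.02,0,0,0,0,0,0.087],[0,0,0,0,0,0,0.087],[0,0,0,0,0,0,0.087],[0,0,0,0,0,0,0.087]]'
python3 - <<'E'
from h import *
t=env.read_camera('top');s=env.read_camera('scene')
D=np.zeros((600,800,3),np.uint8)
D[:300,:]=cv2.resize(t[225:300,260:460],None,fx=4,fy=4,interpolation=cv2.INTER_CUBIC)
D[300:600,:]=cv2.resize(s[160:280,210:530],(800,300))
cv2.imwrite('pics/c6.png',D)
E
```

```text
time_s: 27.0
tool_pos: [0.4367, 0.1422, 0.1168]
tool_rot: [-179.8, -0.2, 98.5]
force: [1.6, -1.6, 2.5]
grip_width: 0.0629
grasp_force: 0.0
time_s: 28.0
tool_pos: [0.6243, 0.0086, 0.1667]
tool_rot: [-180.0, -0.1, 98.4]
force: [0.7, 0.1, 0.4]
grip_width: 0.0868
grasp_force: 0.0
```

View pics/c6.png

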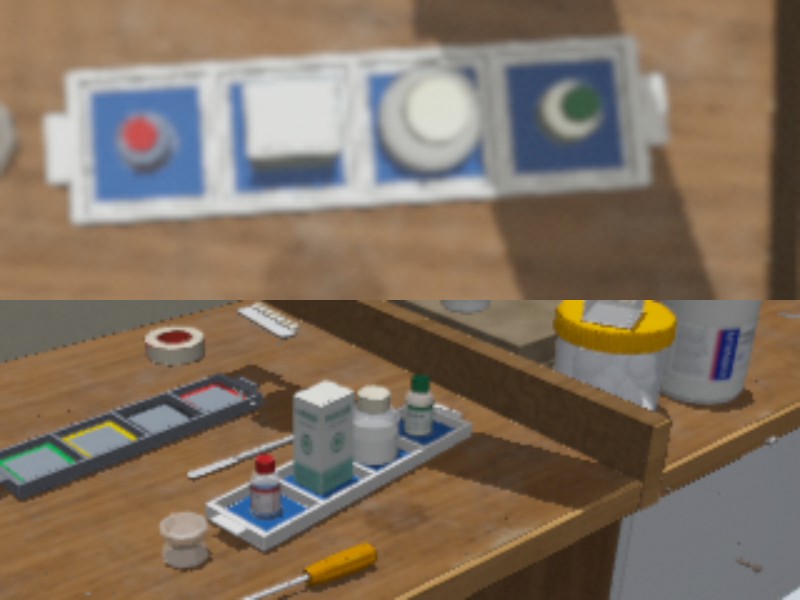

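The final view shows all four upright and centred: red (base about 147,142 on a pad centred at 147,144), then carton, jar and green. The grey rack is empty and the gripper is clear.

```bash
python3 -c "
from cell import env
print(env.sign_off())"
```

```text
the job is handed in; nothing more can be done
None
```

The job is handed in: the white rack now holds, left to right, the red-capped bottle, carton, jar and green-capped bottle, the reverse of the grey rack; all four were upright and within about 2 mm of centre by the camera, and the robot's clock stood at about 28 s of the 109 s allowed.

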